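# Dock the nail file and press the cleaning pedal

### The arm

A 7-joint arm with a two-finger parallel gripper is mounted at the origin on the work surface. World frame = base frame: x ahead of the robot, y to its left, z up, the work surface at z = 0. Lengths are in mm, angles in rad, forces in N, time in s.
With the tool pointing down it reaches from about 400 to 875 mm from the base axis. Payload 4.4 kg.
Tool frame: the origin (TCP) lies at the very end of the fingers, on their centre line; the grasp point (between the pads) lies 19 mm behind it; z points along the fingers, y is the line along which they close (so a half turn about z gives the same grasp; the last joint's range is limited). The gripper opens to 85 mm and grips with 20 to 120 N. Pads are 22 mm wide; open, the fingers measure 114 mm over their backs; the gripper's body (76 mm by 85 mm) begins 54 mm behind the grasp point. The pads swing forward as they close: fully open they stand 13 mm farther back than shut.
Start: joints at [1.189, 0.628, 0.038, 1.517, -0.027, 0.996, -0.02], TCP at [201.903, -617.862, 231.313] pointing down, gripper open.
Joint ranges: [-3.06, 3.06], [-0.37, 2.12], [-1.25, 1.32], [0.18, 2.47], [-1.1, 4.24], [0.23, 1.98], [-2.94, 2.94]. Speed limits (rad/s): [2.57, 2.57, 3.14, 3.14, 3.14, 3.14, 3.14].

### API

Orientations are given as [roll, pitch, yaw] about the fixed x, y, z axes, in that order (R = Rz(yaw) Ry(pitch) Rx(roll)).
In Python, from cell import status, get_image, ctrl, models gives the robot as it stands.
- The arm moves only by the shell command python3 -m handwheel 'ROWS' [OPENING]. ROWS is JSON, a list of rows, each an object with "delta_pos": the shift along the world's x, y, z in cm, a list of three; "yaw": the turn about the world's z in rad. A call has 1 to 10 rows; each row shifts and turns the commanded pose from where the row before left it; what a row does not reach is not made up. A row lasts 1/12 s, in which the tool goes at most 41.7 mm and 7.16 degrees, less where a joint would pass 70% of its speed; a pose out of reach is approached as far as the arm can. A call is refused whole if a number of a shift passes 4.17 or a number of a turn 0.125, either way. A call with a gripper value outside its range is refused whole. OPENING is the opening, from -1 (shut) to 1 (fully open), set as the call begins (- or left out, the last holds). The fingers move at their own pace and stop on an object; the grip force is fixed at half the most. Time passes only in rows, so rows that do not move let the fingers close. It gives the time, the measured TCP pose, the force, the opening and the grip force at its end, in the units of the state.
- status.read_state(): the state, without advancing time (a new reading comes with each control period).
- get_image(name): name is "side" or "top" or "wrist"; returns a dict with "color" (384x512x3 uint8, red, green, blue), "z_map" (384x512 float32, mm along the optical axis (not along the pixel's ray), 0 where there is no reading), "fx", "fy", "cx", "cy" (pixels), "position" and "rotation" of the camera in the world; the wrist camera has in their place "hand_eye" (4x4, takes a point from camera to tool coordinates, whose origin is the TCP and whose axes are the flange's). Camera axes: x right, y up, looking along -z (the intrinsics and any distortion apply to the point x, -y, -z); pixel columns grow to the right and rows downward; lengths in mm; the calibration is good to about 2 mm. A picture is of the moment at which its call begins: read the wrist's pose just before it.
- ctrl.finish_job(): hands the job in; it is judged then, once.
Trained networks look in a picture, given as the dict that the camera call returned (one of the last four; its "shot" number tells which), for a name from the list of things; names that differ only in an ending like _2 or _b are one class to them, and where a whole thing is asked for, a point or a joint stands for the part that bears it (a point fixed in the world has none). Each returns a list of dicts, best first, with "score" (0 to 1); they miss things now and then, are a little off and sometimes report something else, mostly with a low value. They report only what shows in the picture. A call takes as long as a camera call. They do not tell look-alikes from the thing itself.
- models.boxes_of(picture, name): "rect" ([left, top, right, bottom] in pixels, round what is visible of it).
The state is a dict: "clock": time; "qpos": joint angles; "qd": joint speeds; "tau": joint torques, N m; "eef_pos": TCP position; "tool_rot": TCP orientation; "force": force on the tool from outside, world axes, zero at the start; "torque": the same for the moment, N m; "width": finger opening in mm; "gripper_force": force on a finger pad.
Only numpy, scipy, OpenCV 4.12 (cv2) and the standard library are available. Lean on these libraries where they do the work, as an engineer would, in place of code of your own. Each camera call takes 0.05 s, during which the arm holds its last target. There are 200 camera calls.

### The job

Clean the glass nail file in the white cleaning dock: pick it up, slide its blade flat and tip first fully home into the slot in the dock's front, and let go. Then press the dock's spring pedal all the way down to its stop, hold it down for a good second, and let it come back up with the file still home in its slot. Leave the other things on the desk where they are.

Things in the scene. Friction and masses are not known exactly. Their poses are not given: they have to be found in the camera images.
- dock: White file-cleaning dock fixed to the desk, a block 130 (x) x 200 (y) x 65 mm high. Origin: centre of its underside; x points from its front face (local x = -65 mm) to its back, y left, z up. In the front face are the slot (local y = +55 mm) and the pedal (y = -55 mm). Behind the 12 mm front plate the slot's roof is open and shows a small brush roller; the blade passes under it.
- slot_mouth (a point): Centre of the slot's mouth in the dock's front face, 34 mm above the desk; axes as the dock's: the file goes in along +x, level. The slot is 22 mm wide (y) and 8 mm high (30 to 38 mm above the desk), bevelled outwards by 5 mm all round. The level channel floor behind it is 30 mm above the desk. Nothing stands in front of the slot.
- slot_end (a point): Middle of the foot of the channel's back wall, on the channel floor (30 mm above the desk), 89 mm behind the mouth; axes as the dock's. When the file is home its tip touches this wall.
- file: Loose glass nail file, 40 g, lying flat on the desk: white handle 44 long x 24 wide x 10 mm thick, pale frosted glass blade 95 x 18 x 4 mm, its last 12 mm only 12 mm wide. Undersides in one plane. Origin: underside of the handle's middle; x points to the blade's tip, z up; the blade begins 22 mm ahead. When home, the handle stays outside, its shoulder 6 mm in front of the dock's face.
- file_tip (a point): Tip of the blade, at its underside, 117 mm ahead of the file's origin; axes as the file's.
- pedal (a joint): Angle of the dock's pedal, rad: 0 at rest (its free end, towards the robot, sloping up by 0.35 rad), 0.35 fully down at its stop (plate level). A spring returns it. At the pad the force is about 3 N to start it and 11 N at the stop.
- pedal_pad (a point): Point to press: middle of the rubber tread on the pedal, 55 mm from the hinge; moves with the pedal. At rest about 45 mm above the desk, at the stop 26 mm. x axis as the dock's at rest. The pedal is a steel plate 75 long x 50 mm wide with black rubber tread, sticking out of the dock's front face towards the robot.
- pedal_hinge (a point): Middle of the pedal's hinge line, 3 mm in front of the dock's front face, 20 mm above the desk; the line runs along the dock's y axis.
- pencil: Bystander: teal plastic brow pencil, 130 mm long, 9 mm thick, lying on the desk; it may lie where the file could have been. Origin under its middle, x along it.
- blender_case: Bystander: hard silicone makeup blender case, egg-shaped, 68 mm across, 74 mm high. Origin: centre of its underside.
- polish: Bystander: nail polish bottle, 30 mm across, 65 mm high. Origin: centre of its underside.
- lipstick: Bystander: upright metal lipstick tube, 20 mm across, 72 mm high. Origin: centre of its underside.
- cream: Bystander: cream jar, 54 mm across, 45 mm high. Origin: centre of its underside.
- compact: Bystander: round flat powder compact, 68 mm across, 15 mm high. Origin: centre of its underside.
- mirror: Bystander: small rectangular mirror on a foot, 120 mm wide, 160 mm high. Origin: centre of its underside.
Things that resemble listed ones, but are neither listed nor needed, are in the scene too. There is more than one size of the file; the one meant has the size given above.

How it is judged (in metres and radians):
On the way, in this order (a step that is already met when the one before it is completed fails the run):
1. the file is home in the slot and let go (x of file_tip in the frame of slot_end between -0.006 and 0.004 m and z of file_tip in the frame of slot_end between -0.004 and 0.006 m and angle between the x axis of file and the x axis of dock, either way round below 0.12 rad and contact force between the fingers and file below 0.1 N), for 0.2 s.
2. with the file home, the pedal is held down at its stop (value of joint pedal above 0.32 rad and x of file_tip in the frame of slot_end above -0.007 m), for 0.7 s.
At the end, for the whole second after the job is handed in: The file lies at rest in the dock's slot, tip within 7 mm of the slot's end wall, within 8 mm of its middle and 6 mm of its floor, in line with the slot within 0.12 rad, and the pedal is back up (below 0.05 rad) after having been held at its stop (above 0.32 rad for 0.7 s) with the file home (x of file_tip in the frame of slot_end between -0.007 and 0.004 m and y of file_tip in the frame of slot_end between -0.008 and 0.008 m and z of file_tip in the frame of slot_end between -0.004 and 0.006 m and angle between the x axis of file and the x axis of dock, either way round below 0.12 rad and linear speed of file below 0.01 m/s and value of joint pedal below 0.05 rad); the robot touches nothing.
It fails at once if a bystander is moved by more than 30 mm (distance of any of pencil, blender_case, polish, lipstick, cream, compact, mirror from where it was at the start of the episode above 0.03 m).
It also fails if it takes over 58 s, if anything falls off the work surface, if the arm or the gripper's body presses on something with over 40 N, if the wrist force passes 120 N, or if a joint passes its speed limit or range.

## Working session

There is one attempt and no reset: what is moved stays moved. The work goes in short steps, Python scripts to look and compute and a shell command to move; the robot and the scene stay as the last step left them, time stands still between calls to the robot, and variables do not carry over. Pictures are saved under pics/ and viewed, at most 10 in all, crops included, and the job is handed in when it is done.

```bash
mkdir -p pics; ls; cat > h.py <<'E'
import numpy as np, cv2
from cell import status, get_image, ctrl, models
def world(p,u,v,z=None):
    """pixel -> world using z_map (or plane z)"""
    R=np.array(p["rotation"]);t=np.array(p["position"])
    if R.shape!=(3,3):
        from scipy.spatial.transform import Rotation as Q
        R=Q.from_euler('xyz',R).as_matrix()
    d=np.stack([(u-p["cx"])/p["fx"],-(v-p["cy"])/p["fy"],-np.ones_like(u,float)],-1)
    if z is None: s=p["z_map"][np.int32(v),np.int32(u)][...,None]; return d*s@R.T+t
    w=d@R.T; return w*((z-t[2])/w[...,2:3])+t
def cloud(p):
    v,u=np.mgrid[:384,:512]; return world(p,u.astype(float),v.astype(float))
E
python3 - <<'E'
from h import *
a=get_image("top");b=get_image("side")
print({k:(v if k not in("color","z_map") else v.shape) for k,v in a.items()})
for n,p in(("top",a),("side",b)):
    cv2.imwrite(f"pics/{n}0.png",cv2.resize(p["color"][:,:,::-1],(800,600)))
    for k in["file","dock","pedal","pencil"]:
        for r in models.boxes_of(p,k):print(n,k,r)
np.savez("top0.npz",**{k:v for k,v in a.items()})
print(status.read_state())
E
```

```text
pics
{'color': (384, 512, 3), 'z_map': (384, 512), 'fx': 347.986612986342, 'fy': 347.986612986342, 'cx': 257.7550905015298, 'cy': 189.78209142690838, 'position': array([480.44383525,  -8.58679444, 974.99098528]), 'rotation': array([ 5.52249687e-02, -3.27098735e-04, -1.58121524e+00]), 'shot': 1}
top file {'rect': [329.6, 139.4, 377.3, 167.9], 'score': 0.84}
top file {'rect': [344.4, 112.9, 376.4, 118.8], 'score': 0.62}
top file {'rect': [394.6, 167.9, 427.3, 182.7], 'score': 0.6}
top file {'rect': [93.9, 157.5, 125.8, 179.8], 'score': 0.35}
top file {'rect': [220.4, 163.8, 242.2, 188.8], 'score': 0.34}
top file {'rect': [249.5, 244.2, 268.9, 264.4], 'score': 0.29}
top dock {'rect': [171.1, 108.6, 246.4, 190.5], 'score': 0.92}
top pedal {'rect': [217.5, 163.4, 240.7, 186.6], 'score': 0.65}
top pencil {'rect': [334.7, 209.5, 376.2, 215.1], 'score': 0.61}
side file {'rect': [225.0, 120.7, 253.1, 153.6], 'score': 0.61}
side file {'rect': [228.3, 211.5, 258.0, 235.9], 'score': 0.51}
side dock {'rect': [158.7, 200.4, 261.0, 285.1], 'score': 0.6}
side pedal {'rect': [222.6, 214.9, 259.5, 235.0], 'score': 0.76}
{'clock': 0.5, 'qpos': array([ 1.18920947,  0.62846646,  0.03849085,  1.51747109, -0.02699223,
        0.99629632, -0.02002093]), 'qd': array([-0.00014274, -0.00065623,  0.00020686, -0.00083097,  0.00122653,
       -0.00066935,  0.00135397]), 'tau': array([-1.08978231e-03, -5.62800407e+01,  1.22398663e+00, -1.93603992e+01,
        1.07789686e-02,  2.68380965e-03,  9.63914943e-06]), 'eef_pos': array([ 201.88362545, -617.82023529,  231.24735417]), 'tool_rot': array([-3.14146895e+00, -2.86176455e-05,  3.15750933e-01]), 'force': array([ 0.02677265, -0.68004243, -0.76798043]), 'torque': array([ 0.02321013, -0.04035708,  0.02433938]), 'gripper_force': 0.0, 'width': 85.45884077385976}
```

View pics/top0.png

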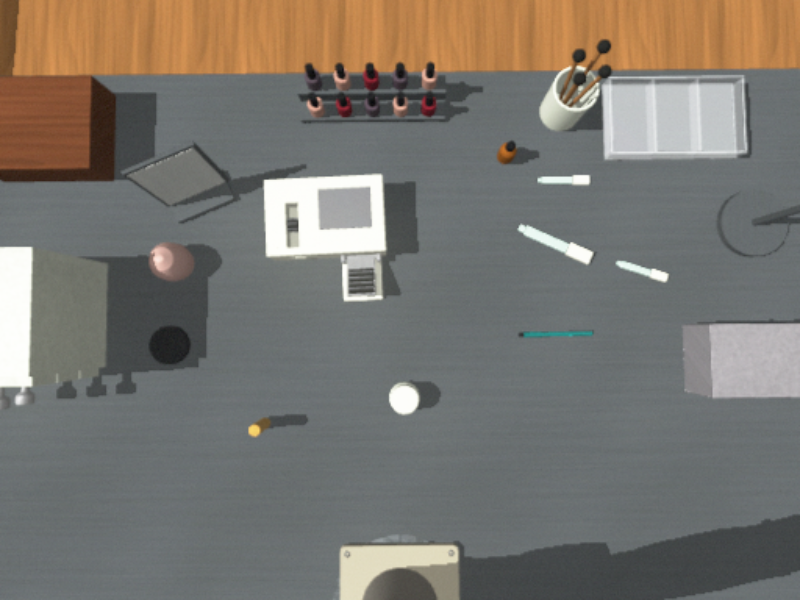

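View pics/side0.png

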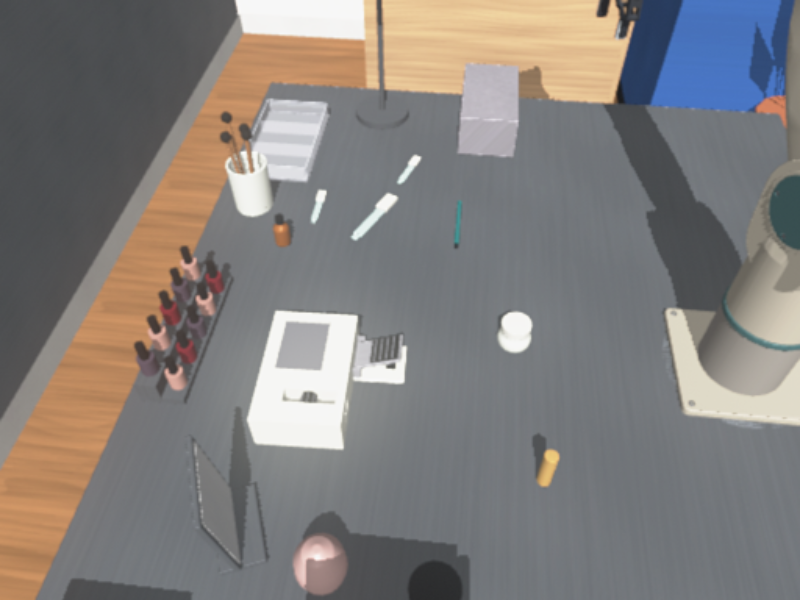

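The top view (800x600) shows three file look-alikes: a large one at (555,244), a small one at (564,180) and another small one at (642,270). The teal pencil is at (555,334), the dock at (325,217) with its slot on the left at (292,225), and the pedal at (362,278). Only the large file is about 50 px long at 512 scale, which matches 139 mm, so I chose that one. Next I'll measure it and check it in a crop.

```bash
python3 - <<'E'
from h import *
a=dict(np.load("top0.npz")); C=cloud(a); col=a["color"].astype(int)
def rect(pts):
    r=cv2.minAreaRect(pts.astype(np.float32)); return np.round(r[0],1),np.round(r[1],1),round(r[2],2),np.round(cv2.boxPoints(r),0).tolist()
# dock top
m=(abs(C[...,2]-65)<5)&(col.min(-1)>130); s=np.zeros_like(m); s[105:195,165:250]=1
m&=s; print("desk z",np.median(C[200:240,280:320,2]),"dock z",np.median(C[m][:,2]),rect(C[m][:,:2]))
W=lambda z:world(a,*[x.astype(float) for x in np.mgrid[:384,:512][::-1]],z=z)
# files
for n,(l,t,r,b) in dict(big=(325,135,382,172),s1=(340,109,380,122),s2=(390,164,431,186)).items():
    s=np.zeros_like(m); s[t:b,l:r]=1
    mm=s&(col.min(-1)>125); P=W(5)[mm][:,:2]; print(n,mm.sum(),rect(P))
    if n=="big":
        c=P.mean(0); d=np.linalg.svd(P-c)[2][0]; print(c,d,np.arctan2(d[1],d[0]))
        q=(P-c)@d; e=np.array([-d[1],d[0]])
        for x in range(-75,80,10):
            k=abs(q-x)<5
            if k.any(): w=(P-c)[k]@e; print(x,round(w.mean(),1),round(np.ptp(w),1))
# pedal
s=np.zeros_like(m); s[160:192,214:246]=1
mm=s&(C[...,2]>25)&(C[...,2]<60); print("pedal",rect(C[mm][:,:2]))
cv2.imwrite("pics/crop.png",cv2.resize(a["color"][100:200,320:440,::-1],(720,600),interpolation=cv2.INTER_CUBIC))
E
```

```text
desk z 0.19017441705926785 dock z 65.71999294824235 (array([671.8, 123.5]), array([130.9, 200.4]), 2.25, [[602.0, 221.0], [610.0, 21.0], [741.0, 26.0], [733.0, 226.0]])
big 403 (array([ 629.6, -283. ]), array([141.8,  27.5]), 64.64, [[587.0, -341.0], [612.0, -353.0], [672.0, -225.0], [648.0, -213.0]])
[ 626.24797134 -288.006663  ] [-0.41039881 -0.91190615] -1.9936876794212643
-75 0.7 15.3
-65 0.9 19.0
-55 -0.2 20.2
-45 -0.4 19.4
-35 0.2 20.5
-25 -0.1 19.4
-15 -0.5 19.0
-5 -0.6 20.1
5 -0.0 20.1
15 -1.1 19.4
25 0.8 26.8
35 0.4 26.8
45 -0.6 26.8
55 0.5 26.5
65 0.2 25.3
s1 191 (array([ 742.7, -302. ]), array([93.5, 17.2]), 89.41, [[734.0, -349.0], [751.0, -349.0], [752.0, -255.0], [735.0, -255.0]])
s2 200 (array([ 577.2, -437.3]), array([96.6, 19.4]), 73.3, [[554.0, -481.0], [573.0, -486.0], [600.0, -394.0], [582.0, -388.0]])
pedal (array([572.3,  65.4]), array([74.3, 86.2]), 2.03, [[534.0, 107.0], [537.0, 21.0], [611.0, 24.0], [608.0, 110.0]])
```

View pics/crop.png

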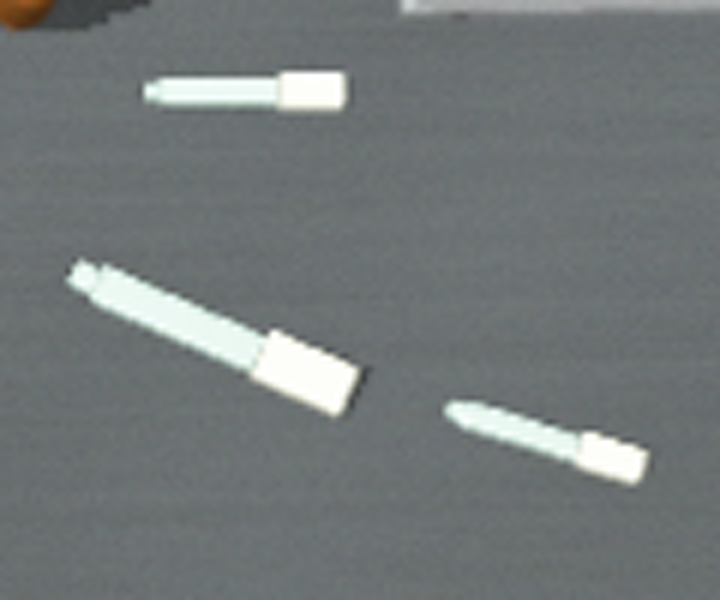

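The crop confirms it: the large file's handle is at crop (305,372) and its tip at (80,272). It measures 142 x 27 mm, while the two look-alikes are about 95 mm long. File origin is about (609.6, -326) with yaw about 1.14, and dock yaw is about 0.039.

```bash
python3 - <<'E'
from h import *
a=dict(np.load("top0.npz")); C=cloud(a); 
s=C[200:260,430:512]; print("box max z",s[...,2].max()); k=s[...,2]>40; print(s[k].min(0),s[k].max(0))
E
python3 -m handwheel '[{"delta_pos":[2.4,3.3,0],"yaw":0.08},{"delta_pos":[2.4,3.3,0],"yaw":0.08},{"delta_pos":[2.4,3.3,0],"yaw":0.08},{"delta_pos":[2.4,3.3,0],"yaw":0.08},{"delta_pos":[2.4,3.3,0],"yaw":0.08},{"delta_pos":[2.4,3.3,0],"yaw":0.08}]' 1
```

```text
box max z 974.9909852781909
[ 361.17588619 -654.28898451   40.31401575] [480.64279196  -8.58679444 974.99098528]
clock: 1.0
eef_pos: [346.8, -418.3, 231.6]
tool_rot: [3.141, 0.0, 0.799]
force: [0.1, -0.6, -0.5]
width: 85.3
gripper_force: 0.0
```

```bash
python3 -m handwheel '[{"delta_pos":[3.3,1.15,0],"yaw":0.043},{"delta_pos":[3.3,1.15,0],"yaw":0.043},{"delta_pos":[3.3,1.15,0],"yaw":0.043},{"delta_pos":[3.3,1.15,0],"yaw":0.043},{"delta_pos":[3.3,1.15,0],"yaw":0.043},{"delta_pos":[3.3,1.15,0],"yaw":0.043},{"delta_pos":[3.3,1.15,0],"yaw":0.043},{"delta_pos":[3.3,1.15,0],"yaw":0.043},{"delta_pos":[0,0,0],"yaw":0}]'
cat >> h.py <<'E'
from scipy.spatial.transform import Rotation as Q
def wrist():
    s=status.read_state(); p=get_image("wrist"); H=np.array(p["hand_eye"])
    T=np.eye(4); T[:3,:3]=Q.from_euler('xyz',s["tool_rot"]).as_matrix(); T[:3,3]=s["eef_pos"]
    M=T@H; p["rotation"]=M[:3,:3]; p["position"]=M[:3,3]; return p,s
E
python3 - <<'E'
from h import *
p,s=wrist(); print(s["eef_pos"],s["tool_rot"],p["position"],p["fx"],{k:p[k] for k in p if k not in("color","z_map")}.keys())
cv2.imwrite("pics/w0.png",p["color"][:,:,::-1])
b=models.boxes_of(p,"file");print(b)
col=p["color"].astype(int); v,u=np.mgrid[:384,:512].astype(float)
m=((col.min(-1)>125)).astype(np.uint8)
n,L,st,_=cv2.connectedComponentsWithStats(m)
P=world(p,u,v,z=7)
for i in range(1,n):
    if st[i,4]>800:
        r=cv2.minAreaRect(P[L==i][:,:2].astype(np.float32)); print(st[i],[np.round(x,2) for x in r])
E
```

```text
clock: 1.75
eef_pos: [617.4, -321.3, 230.9]
tool_rot: [3.138, -0.007, 1.15]
force: [-0.2, 2.2, 0.3]
width: 85.3
gripper_force: 0.0
[ 617.43929454 -321.33499196  230.86745554] [ 3.13751271 -0.00678422  1.14972987] [ 648.72418746 -248.60971411  373.3706538 ] 333.7938350318547 dict_keys(['fx', 'fy', 'cx', 'cy', 'hand_eye', 'shot', 'rotation', 'position'])
[{'rect': [261.4, 223.6, 279.6, 294.9], 'score': 0.91}, {'rect': [243.8, 56.0, 265.1, 186.6], 'score': 0.9}, {'rect': [343.0, 53.5, 380.4, 138.0], 'score': 0.7}]
[ 439    0   73   64 2932] [array([ 877.19, -289.39]), array([54.84, 80.18]), np.float64(57.24)]
[ 341   53   39   88 1220] [array([ 742.41, -302.58]), array([93.67, 17.38]), np.float64(89.1)]
[ 243   57   23  131 2375] [array([ 628.73, -283.99]), array([138.64,  24.37]), np.float64(65.0)]
[  412   106   100   216 14660] [array([ 831.34, -512.46]), array([271.85, 109.72]), np.float64(89.46)]
[260 223  19  70 804] [array([ 577.29, -437.76]), array([96.32, 17.13]), np.float64(72.29)]
[ 154  328   68   53 1826] [array([ 429.12, -530.46]), array([102.04,  52.42]), np.float64(0.98)]
```

View pics/w0.png

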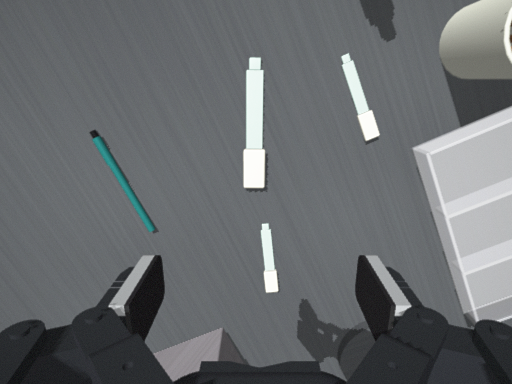

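The wrist view shows the chosen file upright at (255,125). It measures 138.6 x 24.4 mm at a 65° angle, which agrees with the top view to 1 mm. The grasp target is (608.7, -327.0), yaw 1.135.

```bash
python3 -m handwheel '[{"delta_pos":[-0.87,-0.57,-3.5],"yaw":-0.015},{"delta_pos":[0,0,-4]},{"delta_pos":[0,0,-4]},{"delta_pos":[0,0,-4]},{"delta_pos":[0,0,-3.1]},{"delta_pos":[0,0,0]},{"delta_pos":[0,0,0]}]' 0
```

```text
schema error: expected keys delta_pos, yaw
```

```bash
python3 -m handwheel '[{"delta_pos":[-0.87,-0.57,-3.5],"yaw":-0.015},{"delta_pos":[0,0,-4],"yaw":0},{"delta_pos":[0,0,-4],"yaw":0},{"delta_pos":[0,0,-4],"yaw":0},{"delta_pos":[0,0,-3.1],"yaw":0},{"delta_pos":[0,0,0],"yaw":0},{"delta_pos":[0,0,0],"yaw":0}]' 0
```

```text
clock: 2.43
eef_pos: [598.9, -334.2, 44.2]
tool_rot: [-3.138, 0.001, 1.123]
force: [0.2, 0.1, 0.8]
width: 43.0
gripper_force: 0.0
```

```bash
python3 -m handwheel '[{"delta_pos":[0,0,0],"yaw":0},{"delta_pos":[0,0,0],"yaw":0},{"delta_pos":[0,0,0],"yaw":0}]'
python3 - <<'E'
from h import *
p,s=wrist(); print(s["eef_pos"],s["tool_rot"])
col=p["color"].astype(int); v,u=np.mgrid[:384,:512].astype(float)
m=((col.min(-1)>125)).astype(np.uint8)
n,L,st,_=cv2.connectedComponentsWithStats(m)
P=world(p,u,v,z=7)
for i in range(1,n):
    if st[i,4]>2000:
        r=cv2.minAreaRect(P[L==i][:,:2].astype(np.float32)); print(st[i],[np.round(x,2) for x in r])
cv2.imwrite("pics/w1.png",p["color"][:,:,::-1])
E
```

```text
clock: 2.68
eef_pos: [602.8, -334.7, 48.4]
tool_rot: [3.137, 0.0, 1.124]
force: [-0.3, -0.4, -0.1]
width: 42.6
gripper_force: 0.0
[ 602.80019304 -334.72031147   48.35783474] [3.13673425e+00 3.10851177e-04 1.12431445e+00]
[ 242    0   43  245 8576] [array([ 627.17, -287.33]), array([131.56,  24.14]), np.float64(65.04)]
[ 444    0   67  151 4155] [array([ 740.45, -307.42]), array([17.59, 83.06]), np.float64(2.66)]
```

```bash
python3 -m handwheel '[{"delta_pos":[0.3,0.35,-1],"yaw":0.005},{"delta_pos":[0.3,0.35,-1],"yaw":0.005},{"delta_pos":[0,0,-1],"yaw":0},{"delta_pos":[0,0,0],"yaw":0},{"delta_pos":[0,0,0],"yaw":0},{"delta_pos":[0,0,0],"yaw":0},{"delta_pos":[0,0,0],"yaw":0},{"delta_pos":[0,0,0],"yaw":0}]'
```

```text
clock: 3.4
eef_pos: [607.4, -326.9, 15.7]
tool_rot: [3.141, 0.0, 1.135]
force: [0.2, 0.9, 0.3]
width: 43.2
gripper_force: 0.0
```

```bash
python3 -m handwheel '[{"delta_pos":[0.1,0,-0.5],"yaw":0},{"delta_pos":[0,0,-0.5],"yaw":0},{"delta_pos":[0,0,-0.35],"yaw":0},{"delta_pos":[0,0,0],"yaw":0},{"delta_pos":[0,0,0],"yaw":0},{"delta_pos":[0,0,0],"yaw":0}]'
python3 -m handwheel '[{"delta_pos":[0,0,0],"yaw":0},{"delta_pos":[0,0,0],"yaw":0},{"delta_pos":[0,0,0],"yaw":0},{"delta_pos":[0,0,0],"yaw":0},{"delta_pos":[0,0,0],"yaw":0},{"delta_pos":[0,0,0],"yaw":0}]' -1
```

```text
clock: 3.9
eef_pos: [608.2, -326.6, 1.7]
tool_rot: [-3.142, -0.0, 1.135]
force: [-0.1, 0.3, 0.0]
width: 42.8
gripper_force: 0.0
clock: 4.4
eef_pos: [608.6, -326.7, 2.4]
tool_rot: [3.141, -0.0, 1.135]
force: [-0.9, 0.2, 4.7]
width: 22.3
gripper_force: 60.7
```

```bash
python3 -m handwheel '[{"delta_pos":[0,0,1],"yaw":0},{"delta_pos":[0,0,2.5],"yaw":0},{"delta_pos":[0,0,3.5],"yaw":0},{"delta_pos":[0,0,3],"yaw":0},{"delta_pos":[0,0,2],"yaw":0},{"delta_pos":[0,0,0],"yaw":0},{"delta_pos":[0,0,0],"yaw":0}]'
python3 -m handwheel '[{"delta_pos":[-0.5,1.8,0],"yaw":-0.04},{"delta_pos":[-1,3.4,0],"yaw":-0.075},{"delta_pos":[-1,3.4,0],"yaw":-0.075},{"delta_pos":[-1,3.4,0],"yaw":-0.075},{"delta_pos":[-1,3.4,0],"yaw":-0.075},{"delta_pos":[-1,3.4,0],"yaw":-0.075},{"delta_pos":[-1,3.4,0],"yaw":-0.075},{"delta_pos":[-1,3.4,0],"yaw":-0.075},{"delta_pos":[-1,3.4,0],"yaw":-0.075},{"delta_pos":[-1,3.4,0],"yaw":-0.075}]'
```

```text
clock: 4.98
eef_pos: [608.7, -326.9, 123.5]
tool_rot: [3.139, 0.0, 1.135]
force: [0.1, -0.7, -2.0]
width: 22.3
gripper_force: 60.2
clock: 5.82
eef_pos: [511.0, -1.2, 120.6]
tool_rot: [-3.141, 0.003, 0.416]
force: [0.5, 0.4, -0.7]
width: 21.6
gripper_force: 60.2
```

```bash
python3 -m handwheel '[{"delta_pos":[-1,3.4,0],"yaw":-0.075},{"delta_pos":[-1,3.4,0],"yaw":-0.075},{"delta_pos":[-1,3.4,0],"yaw":-0.075},{"delta_pos":[-1,3.4,0],"yaw":-0.075},{"delta_pos":[-1,3.2,0],"yaw":-0.08},{"delta_pos":[0,0,0],"yaw":0},{"delta_pos":[0,0,0],"yaw":0},{"delta_pos":[0,0,0],"yaw":0},{"delta_pos":[0,0,0],"yaw":0},{"delta_pos":[0,0,0],"yaw":0}]'
python3 - <<'E'
from h import *
a=get_image("top"); b=get_image("side"); p,s=wrist(); print(s["eef_pos"],s["tool_rot"],s["width"],s["gripper_force"])
A=np.hstack([a["color"][80:272,140:396],b["color"][150:342,130:386]])
A=np.vstack([cv2.resize(A,(800,300)),np.hstack([cv2.resize(p["color"],(400,300)),np.zeros((300,400,3),np.uint8)])])
cv2.imwrite("pics/m1.png",A[:,:,::-1])
np.savez("w2.npz",**p)
E
```

```text
clock: 6.65
eef_pos: [463.4, 163.6, 121.5]
tool_rot: [3.141, 0.001, 0.037]
force: [-0.9, 0.6, -0.1]
width: 21.9
gripper_force: 60.2
[463.54468802 163.98132976 121.71474511] [3.14115468e+00 1.50093173e-04 3.72566535e-02] 22.15839333053902 60.1854407787323
```

View pics/m1.png

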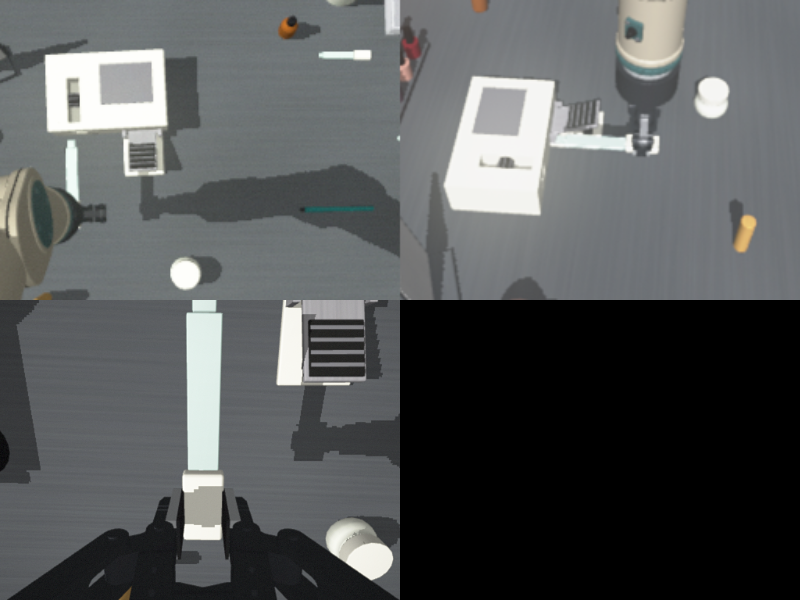

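The montage shows the file firmly held with its blade pointing straight at the dock: blade at wrist panel (203,390), slot opening at top panel (73,100). Next I'll measure the blade's pose relative to the tool and refine the dock's pose.

```bash
python3 - <<'E'
from h import *
p=dict(np.load("w2.npz")); s=status.read_state(); print(s["eef_pos"])
C=cloud(p); col=p["color"].astype(int); v,u=np.mgrid[:384,:512]
m=(col.min(-1)>150)&(p["z_map"]>0)&(abs(C[...,2]-120)<25)&(abs(C[...,1]-168)<30)
P=C[m]; print(len(P),P.min(0),P.max(0))
for x in range(470,590,10):
    k=abs(P[:,0]-x)<5
    if k.sum()>5: print(x,k.sum(),np.round(np.median(P[k],0),1),"y",np.round(np.percentile(P[k][:,1],[1,99]),1))
k=(P[:,0]>500); c=np.polyfit(P[k][:,0],P[k][:,2],1); d=np.polyfit(P[k][:,0],P[k][:,1],1); print("pitch",c[0],"yaw",d[0])
# dock: depth-based from top & side
for n in("top","side"):
    a=get_image(n); D=cloud(a); cc=a["color"].astype(int)
    mm=(abs(D[...,2]-65)<6)&(abs(D[...,0]-672)<80)&(abs(D[...,1]-124)<115)&(cc.min(-1)>60)
    r=cv2.minAreaRect(D[mm][:,:2].astype(np.float32)); print(n,np.round(r[0],1),np.round(r[1],1),r[2],"z",np.median(D[mm][:,2]))
    # slot roof opening: points below top within the dock outline
    q=(D[...,2]<58)&(D[...,2]>20)&(abs(D[...,0]-668)<50)&(abs(D[...,1]-178)<25)
    if q.any(): print(" opening",q.sum(),np.round(D[q].min(0)),np.round(D[q].max(0)))
E
```

```text
[463.5191954  164.25319209 121.78432181]
12910 [440.47999964 152.87320651 120.02739025] [573.21469416 177.38175737 137.06499416]
470 931 [470.1 165.2 128.7] y [154.9 175.4]
480 1082 [480.3 165.7 128.5] y [154.3 176.9]
490 784 [490.2 165.8 122.7] y [157.3 174.2]
500 865 [500.1 166.4 122.7] y [157.5 174.9]
510 910 [510.2 166.4 122.6] y [157.9 175. ]
520 968 [520.1 166.7 122.6] y [158.2 175.2]
530 1038 [530.1 167.  122.7] y [158.4 175.5]
540 1123 [540.1 167.4 122.6] y [158.8 176.1]
550 1183 [550.1 167.7 122.6] y [159.1 176.2]
560 1270 [560.  167.9 122.6] y [159.4 176.4]
570 774 [568.6 168.2 122.4] y [160.  176.2]
pitch -0.0022467226856210487 yaw 0.02874006412246867
top [672.1 123.6] [131.2 200.4] 2.255464553833008 z 65.69162470821641
 opening 161 [619. 170.  26.] [694. 190.  58.]
side [668.8 121.7] [131.1 202.8] 2.3289148807525635 z 64.75638462731854
 opening 161 [619. 161.  29.] [692. 182.  58.]
```

```bash
python3 -m handwheel '[{"delta_pos":[0,0.23,-2],"yaw":0.004},{"delta_pos":[0,0.23,-2.5],"yaw":0.004},{"delta_pos":[0,0,-2.5],"yaw":0},{"delta_pos":[0,0,-1.2],"yaw":0},{"delta_pos":[0.5,0,-0.4],"yaw":0},{"delta_pos":[0,0,0],"yaw":0},{"delta_pos":[0,0,0],"yaw":0},{"delta_pos":[0,0,0],"yaw":0},{"delta_pos":[0,0,0],"yaw":0},{"delta_pos":[0,0,0],"yaw":0}]'
cat > look.py <<'E'
from h import *
p,s=wrist(); print(s["eef_pos"],s["tool_rot"][2],s["force"])
C=cloud(p); col=p["color"].astype(int); g=(col.min(-1)>130)&(p["z_map"]>0)
m=g&(C[...,2]>25)&(C[...,2]<45)&(abs(C[...,1]-172)<14)&(C[...,0]>s["eef_pos"][0]+30)&(C[...,0]<603)
P=C[m]; k=P[:,0]<s["eef_pos"][0]+100
d=np.polyfit(P[k][:,0],P[k][:,1],1); print("blade top z",np.median(P[k][:,2]),"yaw",d[0],"y@600",np.polyval(d,600),"xmax",P[:,0].max())
m=g&(abs(C[...,2]-65)<6); P=C[m]; print("docktop z",np.median(P[:,2]),len(P),P.min(0),P.max(0)); 
P=P[P[:,0]<P[:,0].min()+15] if len(P) else P
for y in range(20,240,20):
    k=abs(P[:,1]-y)<5
    if k.any(): print(y,P[k][:,0].min().round(1),end="; ")
f=g&(abs(C[...,0]-603)<8)&(C[...,2]<60)&(C[...,2]>10); print("front pts",f.sum())
desk=(C[...,2]<15)&(p["z_map"]>0); print("desk",np.median(C[desk][:,2]))
np.savez("w3.npz",**p); cv2.imwrite("pics/w3.png",cv2.resize(p["color"][:,:,::-1],(800,600)))
E
python3 look.py
```

```text
clock: 7.73
eef_pos: [468.7, 170.3, 36.7]
tool_rot: [-3.141, -0.001, 0.048]
force: [0.3, 0.3, -0.5]
width: 22.0
gripper_force: 60.2
[468.65635848 170.25675326  36.66167591] 0.04784304517232574 [ 0.32298755  0.2592837  -0.48866807]
blade top z 37.648497535027644 yaw 0.03905515986487053 y@600 176.54216727991997 xmax 578.2434654384124
  return _methods._mean(a, axis=axis, dtype=dtype,
  ret = ret.dtype.type(ret / rcount)
Traceback (most recent call last):
  File "look.py", line 7, in <module>
    m=g&(abs(C[...,2]-65)<6); P=C[m]; print("docktop z",np.median(P[:,2]),len(P),P.min(0),P.max(0));
                                                                                 ~~~~~^^^
ValueError: zero-size array to reduction operation minimum which has no identity
```

```bash
python3 -m handwheel '[{"delta_pos":[0.4,-0.1,-0.15],"yaw":0},{"delta_pos":[0.6,0,0],"yaw":0},{"delta_pos":[0.6,0,0],"yaw":0},{"delta_pos":[0.6,0.02,0],"yaw":0},{"delta_pos":[0.5,0.02,0],"yaw":0},{"delta_pos":[0,0,0],"yaw":0},{"delta_pos":[0,0,0],"yaw":0},{"delta_pos":[0,0,0],"yaw":0},{"delta_pos":[0,0,0],"yaw":0},{"delta_pos":[0,0,0],"yaw":0}]'
sed -i 's/^m=g&(abs(C\[...,2\]-65)<6).*/m=g\&(abs(C[...,2]-65)<6); P=C[m]; print("docktop",len(P),np.median(P,0))/' look.py
python3 look.py; python3 - <<'E'
import cv2,numpy as np
from h import *
b=get_image("side")
cv2.imwrite("pics/m2.png",np.hstack([cv2.resize(cv2.imread("pics/w3.png"),(400,300)),cv2.resize(b["color"][180:300,150:310,::-1],(400,300),interpolation=cv2.INTER_CUBIC)]))
E
```

```text
clock: 8.62
eef_pos: [494.8, 169.5, 34.3]
tool_rot: [3.142, 0.0, 0.048]
force: [0.5, -0.3, -0.6]
width: 21.8
gripper_force: 60.2
[494.80334649 169.45602887  34.27392098] 0.047978048923609906 [ 0.53610478 -0.29545872 -0.63158878]
blade top z 35.11932585284342 yaw 0.040269518090515405 y@600 174.75476759572084 xmax 602.9840131985263
docktop 0 [nan nan nan]
front pts 2912
desk -0.6661921804114854
  return _methods._mean(a, axis=axis, dtype=dtype,
  ret = um.true_divide(
```

View pics/m2.png

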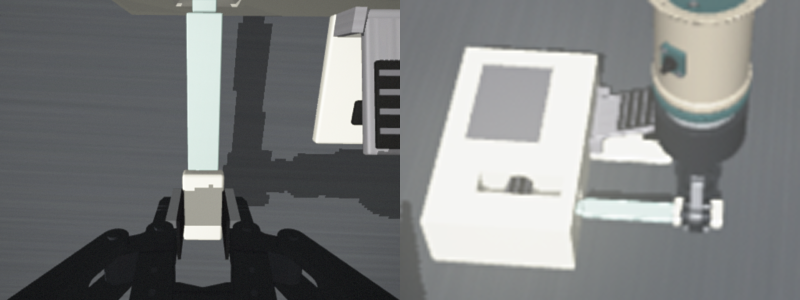

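```bash
python3 - <<'E'
from h import *
p=dict(np.load("w3.npz"))
cv2.imwrite("pics/c3.png",cv2.resize(p["color"][0:48,200:320,::-1],(800,320),interpolation=cv2.INTER_NEAREST))
C=cloud(p)
for r in (0,2,4,6,8): print(r,[(c,int(p["color"][r,c].min()),*np.round(C[r,c]).astype(int)) for c in range(222,300,5)])
E
```

```text
0 [(222, 93, np.int64(603), np.int64(190), np.int64(35)), (227, 96, np.int64(605), np.int64(188), np.int64(29)), (232, 112, np.int64(605), np.int64(187), np.int64(26)), (237, 113, np.int64(605), np.int64(185), np.int64(27)), (242, 115, np.int64(605), np.int64(183), np.int64(27)), (247, 217, np.int64(604), np.int64(180), np.int64(34)), (252, 213, np.int64(604), np.int64(178), np.int64(36)), (257, 216, np.int64(604), np.int64(176), np.int64(35)), (262, 210, np.int64(604), np.int64(175), np.int64(35)), (267, 210, np.int64(604), np.int64(173), np.int64(34)), (272, 208, np.int64(604), np.int64(171), np.int64(34)), (277, 113, np.int64(604), np.int64(169), np.int64(34)), (282, 113, np.int64(606), np.int64(167), np.int64(28)), (287, 115, np.int64(606), np.int64(165), np.int64(27)), (292, 112, np.int64(606), np.int64(163), np.int64(27)), (297, 109, np.int64(606), np.int64(161), np.int64(27))]
2 [(222, 96, np.int64(603), np.int64(190), np.int64(32)), (227, 97, np.int64(604), np.int64(188), np.int64(28)), (232, 113, np.int64(605), np.int64(187), np.int64(26)), (237, 114, np.int64(605), np.int64
[... 2688 characters left out ...]
p.int64(185), np.int64(25)), (242, 101, np.int64(603), np.int64(183), np.int64(23)), (247, 224, np.int64(601), np.int64(180), np.int64(35)), (252, 220, np.int64(601), np.int64(178), np.int64(34)), (257, 219, np.int64(601), np.int64(176), np.int64(35)), (262, 219, np.int64(601), np.int64(174), np.int64(35)), (267, 216, np.int64(601), np.int64(173), np.int64(37)), (272, 214, np.int64(601), np.int64(171), np.int64(35)), (277, 105, np.int64(602), np.int64(169), np.int64(34)), (282, 102, np.int64(604), np.int64(166), np.int64(23)), (287, 105, np.int64(604), np.int64(164), np.int64(24)), (292, 105, np.int64(604), np.int64(162), np.int64(24)), (297, 164, np.int64(604), np.int64(160), np.int64(24))]
```

View pics/c3.png

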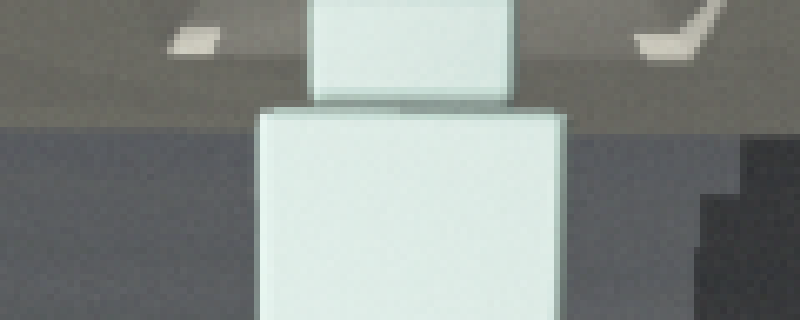

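The wrist crop shows the tip inside the bevel. The bevel corners are at crop (165,55) and (692,55), so the slot centre is at y≈173.9, and the tip centre is at about 174.7. I'll shift -0.8 mm, raise slightly and advance.

```bash
python3 -m handwheel '[{"delta_pos":[0.2,-0.08,0.04],"yaw":0},{"delta_pos":[0.5,0.02,0],"yaw":0},{"delta_pos":[0.5,0.02,0],"yaw":0},{"delta_pos":[0.5,0.02,0],"yaw":0},{"delta_pos":[0.5,0.02,0],"yaw":0},{"delta_pos":[0.5,0.02,0],"yaw":0},{"delta_pos":[0.3,0.01,0],"yaw":0},{"delta_pos":[0,0,0],"yaw":0},{"delta_pos":[0,0,0],"yaw":0},{"delta_pos":[0,0,0],"yaw":0}]'
```

```text
clock: 9.55
eef_pos: [524.8, 169.7, 34.6]
tool_rot: [3.141, 0.001, 0.048]
force: [0.2, 0.2, -0.9]
width: 21.9
gripper_force: 60.2
```

```bash
python3 -m handwheel '[{"delta_pos":[0.5,0.02,0],"yaw":0},{"delta_pos":[0.5,0.02,0],"yaw":0},{"delta_pos":[0.5,0.02,0],"yaw":0},{"delta_pos":[0.5,0.02,0],"yaw":0},{"delta_pos":[0.5,0.02,0],"yaw":0},{"delta_pos":[0.5,0.02,0],"yaw":0},{"delta_pos":[0.5,0.02,0],"yaw":0},{"delta_pos":[0.5,0.02,0],"yaw":0},{"delta_pos":[0.2,0,0],"yaw":0},{"delta_pos":[0,0,0],"yaw":0}]'; python3 look.py 2>/dev/null
```

```text
clock: 10.38
eef_pos: [567.9, 171.3, 34.7]
tool_rot: [3.142, -0.001, 0.048]
force: [0.2, -0.1, -0.7]
width: 22.1
gripper_force: 60.2
[567.87426764 171.25986507  34.69309198] 0.04753352569046054 [ 0.19104349 -0.0523445  -0.69951196]
```

```bash
python3 -m handwheel '[{"delta_pos":[0.2,0.01,0],"yaw":0},{"delta_pos":[0.2,0.01,0],"yaw":0},{"delta_pos":[0.1,0,0],"yaw":0},{"delta_pos":[0,0,0],"yaw":0},{"delta_pos":[0,0,0],"yaw":0}]'
python3 -m handwheel '[{"delta_pos":[0.15,0.01,0],"yaw":0},{"delta_pos":[0,0,0],"yaw":0},{"delta_pos":[0,0,0],"yaw":0},{"delta_pos":[0,0,0],"yaw":0}]'
```

```text
clock: 10.85
eef_pos: [572.2, 171.5, 34.7]
tool_rot: [3.142, 0.0, 0.048]
force: [0.9, 0.4, 1.2]
width: 21.8
gripper_force: 60.2
clock: 11.18
eef_pos: [573.7, 171.6, 34.7]
tool_rot: [3.142, -0.0, 0.048]
force: [-0.4, -0.0, -0.7]
width: 21.9
gripper_force: 60.2
```

```bash
python3 -m handwheel '[{"delta_pos":[0.15,0.01,0],"yaw":0},{"delta_pos":[0,0,0],"yaw":0},{"delta_pos":[0,0,0],"yaw":0},{"delta_pos":[0,0,0],"yaw":0}]'
python3 -m handwheel '[{"delta_pos":[0.1,0,0],"yaw":0},{"delta_pos":[0,0,0],"yaw":0},{"delta_pos":[0,0,0],"yaw":0},{"delta_pos":[0,0,0],"yaw":0}]'
python3 -c "
from h import *
p,s=wrist();C=cloud(p);col=p['color'].astype(int)
print(s['eef_pos'],s['force'])
cv2.imwrite('pics/w4.png',cv2.resize(p['color'][:,:,::-1],(800,600)))
m=(p['z_map']>0)&(abs(C[...,1]-173)<4)
for x in range(540,660,4):
    k=m&(abs(C[...,0]-x)<2)
    if k.sum()>3: print(x,np.percentile(C[k][:,2],[5,50,95]).round(1),end=' ')
"
```

```text
clock: 11.52
eef_pos: [575.2, 171.7, 34.7]
tool_rot: [3.142, -0.0, 0.048]
force: [-0.2, 0.1, -0.7]
width: 22.1
gripper_force: 60.2
clock: 11.85
eef_pos: [576.2, 171.7, 34.7]
tool_rot: [3.142, -0.0, 0.048]
force: [-1.3, -0.1, -0.7]
width: 22.1
gripper_force: 60.2
[576.20874726 171.71723918  34.69301644] [-1.26438452 -0.13731474 -0.68350385]
552 [40.5 40.8 41. ] 556 [40.8 41.5 42.4] 560 [40.7 41.6 42.5] 564 [40.9 41.6 42.4] 568 [40.7 41.7 42.5] 572 [40.6 41.6 42.6] 576 [40.7 41.6 42.5] 580 [40.6 41.6 42.4] 584 [ 40.7  42.2 109.9] 588 [ 41.4 111.7 114.3] 592 [40.9 41.7 42.5] 604 [63.1 64.2 65.1] 608 [63.2 64.3 65.2] 612 [63.5 64.3 65.2] 616 [35.2 51.3 64.5] 620 [34.6 35.6 36.6] 624 [34.5 35.5 36.5] 628 [34.6 35.6 36.7] 632 [34.5 35.6 36.6] 636 [34.5 35.5 36.5] 640 [34.5 35.6 36.7] 644 [35.6 53.5 55.5] 648 [56.6 61.  62.5] 652 [61.  62.3 63.7] 656 [62.3 64.2 65.9]
```

View pics/w4.png

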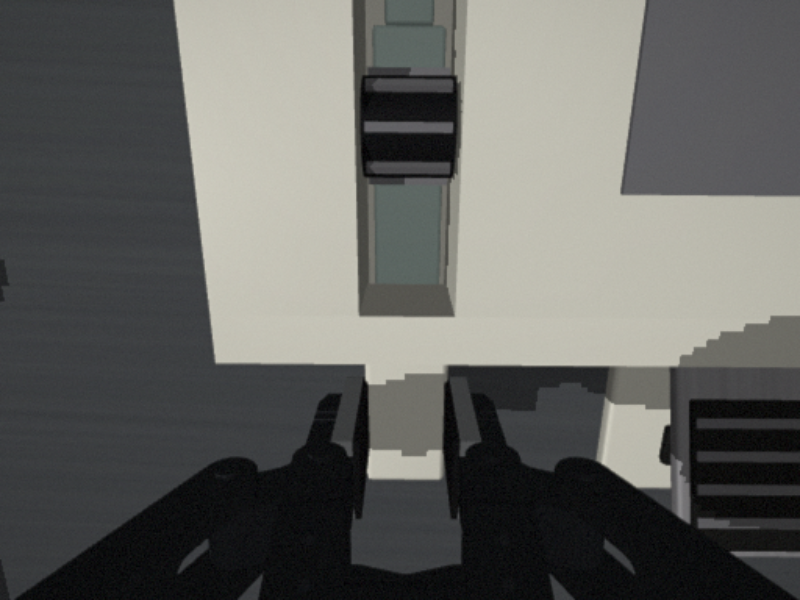

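The wrist view shows the blade centred in the channel at (410,230), passing under the roller, with the handle just outside the face. Force is just beginning to rise, so I'll push slightly more to confirm the end wall.

```bash
python3 -m handwheel '[{"delta_pos":[0.1,0,0],"yaw":0},{"delta_pos":[0,0,0],"yaw":0},{"delta_pos":[0,0,0],"yaw":0},{"delta_pos":[0,0,0],"yaw":0}]'
python3 -m handwheel '[{"delta_pos":[0.1,0,0],"yaw":0},{"delta_pos":[0,0,0],"yaw":0},{"delta_pos":[0,0,0],"yaw":0},{"delta_pos":[0,0,0],"yaw":0}]'
```

```text
clock: 12.23
eef_pos: [576.3, 171.7, 34.5]
tool_rot: [3.141, 0.002, 0.048]
force: [-3.1, 0.4, -0.1]
width: 21.6
gripper_force: 60.2
clock: 12.57
eef_pos: [576.4, 171.7, 34.3]
tool_rot: [3.141, 0.004, 0.048]
force: [-5.2, -0.0, 0.7]
width: 22.0
gripper_force: 60.3
```

The tip is stopped on the end wall. I'll relax the push, lower slightly and release.

```bash
python3 -m handwheel '[{"delta_pos":[-0.15,0,-0.08],"yaw":0},{"delta_pos":[0,0,0],"yaw":0},{"delta_pos":[0,0,0],"yaw":0}]'
python3 -m handwheel '[{"delta_pos":[0,0,0],"yaw":0},{"delta_pos":[0,0,0],"yaw":0},{"delta_pos":[0,0,0],"yaw":0},{"delta_pos":[0,0,0],"yaw":0},{"delta_pos":[0,0,0],"yaw":0},{"delta_pos":[0,0,0],"yaw":0},{"delta_pos":[0,0,0],"yaw":0},{"delta_pos":[0,0,0],"yaw":0}]' 0
python3 -m handwheel '[{"delta_pos":[0,0,1],"yaw":0},{"delta_pos":[0,0,2],"yaw":0},{"delta_pos":[0,0,3],"yaw":0},{"delta_pos":[0,0,3],"yaw":0},{"delta_pos":[0,0,1],"yaw":0},{"delta_pos":[0,0,0],"yaw":0},{"delta_pos":[0,0,0],"yaw":0},{"delta_pos":[0,0,0],"yaw":0},{"delta_pos":[0,0,0],"yaw":0}]'
cat > chk.py <<'E'
from h import *
p,s=wrist();C=cloud(p);col=p['color'].astype(int);print(s['eef_pos'],s['tool_rot'],s['force'])
m=(p['z_map']>0)&(col.min(-1)>110)&(abs(C[...,2]-41)<5)&(abs(C[...,1]-173)<20)&(C[...,0]<604)&(C[...,0]>540)
P=C[m]; r=cv2.minAreaRect(P[:,:2].astype(np.float32)); print("handle",[np.round(x,2) for x in r],"z",np.median(P[:,2]),"slope",np.polyfit(P[:,0],P[:,2],1)[0])
m=(p['z_map']>0)&(abs(C[...,1]-65)<40)&(C[...,0]<607)&(C[...,0]>520)&(C[...,2]>22)&(C[...,2]<60)
P=C[m]
if len(P): print("pedal",len(P),P.min(0),P.max(0)); r=cv2.minAreaRect(P[:,:2].astype(np.float32)); print([np.round(x,2) for x in r])
m=(p['z_map']>0)&(abs(C[...,2]-65)<4)&(col.min(-1)>100); P=C[m]
for y in range(20,220,20):
    k=abs(P[:,1]-y)<4
    if k.any(): print(y,P[k][:,0].min().round(1),end="; ")
E
python3 chk.py
```

```text
clock: 12.82
eef_pos: [576.4, 171.7, 33.8]
tool_rot: [3.142, 0.001, 0.048]
force: [-3.4, -0.3, -0.7]
width: 22.0
gripper_force: 60.2
clock: 13.48
eef_pos: [576.8, 171.8, 33.9]
tool_rot: [-3.142, -0.0, 0.048]
force: [-0.9, 0.1, -0.4]
width: 42.8
gripper_force: 0.0
clock: 14.23
eef_pos: [575.5, 171.5, 132.4]
tool_rot: [3.141, 0.003, 0.048]
force: [-0.3, 0.3, 0.9]
width: 42.8
gripper_force: 0.0
[575.50916415 171.51799666 132.38299196] [3.14085319e+00 2.90215237e-03 4.78695724e-02] [-0.30622825  0.33724975  0.90243413]
handle [array([575.44, 172.59]), array([43.17, 23.65]), np.float64(3.3)] z 39.20063306453963 slope -0.00039994464335572444
pedal 5797 [534.03422527  28.96269     22.22689035] [599.95620657  97.63758498  50.87647683]
[array([566.89,  61.85]), array([63.4, 68.7]), np.float64(2.68)]
20 609.3; 40 608.9; 60 608.2; 80 607.1; 100 606.4; 120 605.6; 140 604.9; 160 604.2; 180 602.9; 200 602.3;
```

The file is resting home: handle is level and its shoulder is about 6 mm off the face. Next I'll shut the fingers and move above the pedal pad at about (549.5, 62).

```bash
python3 -m handwheel '[{"delta_pos":[-0.6,-2.5,0],"yaw":0},{"delta_pos":[-0.8,-3.5,0],"yaw":0},{"delta_pos":[-0.8,-3.5,0],"yaw":0},{"delta_pos":[-0.4,-1.45,-1],"yaw":-0.009},{"delta_pos":[0,0,-3],"yaw":0},{"delta_pos":[0,0,-2],"yaw":0},{"delta_pos":[0,0,-1],"yaw":0},{"delta_pos":[0,0,0],"yaw":0},{"delta_pos":[0,0,0],"yaw":0},{"delta_pos":[0,0,0],"yaw":0}]' -1
python3 -m handwheel '[{"delta_pos":[0,0,0],"yaw":0},{"delta_pos":[0,0,0],"yaw":0},{"delta_pos":[0,0,0],"yaw":0}]'
```

```text
clock: 15.12
eef_pos: [551.4, 62.5, 64.5]
tool_rot: [-3.142, -0.001, 0.039]
force: [0.6, -0.3, 0.3]
width: -0.4
gripper_force: 0.0
clock: 15.37
eef_pos: [551.3, 62.5, 64.7]
tool_rot: [-3.141, -0.002, 0.039]
force: [0.1, 0.5, -0.6]
width: -0.2
gripper_force: 0.0
```

```bash
python3 -m handwheel '[{"delta_pos":[-0.15,0,-0.8],"yaw":0},{"delta_pos":[0,0,-0.8],"yaw":0},{"delta_pos":[0,0,-0.6],"yaw":0},{"delta_pos":[0,0,-0.5],"yaw":0},{"delta_pos":[0,0,-0.5],"yaw":0},{"delta_pos":[0,0,0],"yaw":0},{"delta_pos":[0,0,0],"yaw":0},{"delta_pos":[0,0,0],"yaw":0}]'
python3 -m handwheel '[{"delta_pos":[0,0,-0.4],"yaw":0},{"delta_pos":[0,0,-0.3],"yaw":0},{"delta_pos":[0,0,0],"yaw":0},{"delta_pos":[0,0,0],"yaw":0},{"delta_pos":[0,0,0],"yaw":0}]'
```

```text
clock: 16.03
eef_pos: [547.0, 62.2, 31.3]
tool_rot: [-3.141, 0.004, 0.039]
force: [-4.1, 1.0, 8.1]
width: -0.1
gripper_force: 3.8
clock: 16.45
eef_pos: [546.7, 62.2, 25.7]
tool_rot: [-3.141, 0.005, 0.039]
force: [-7.6, 0.7, 20.6]
width: -0.1
gripper_force: 10.4
```

Force has jumped past 11 N at z = 25.7, so the pedal is at its stop. I'll hold it there.

```bash
python3 -m handwheel '[{"delta_pos":[0,0,-0.05],"yaw":0},{"delta_pos":[0,0,0],"yaw":0},{"delta_pos":[0,0,0],"yaw":0},{"delta_pos":[0,0,0],"yaw":0},{"delta_pos":[0,0,0],"yaw":0},{"delta_pos":[0,0,0],"yaw":0},{"delta_pos":[0,0,0],"yaw":0},{"delta_pos":[0,0,0],"yaw":0},{"delta_pos":[0,0,0],"yaw":0},{"delta_pos":[0,0,0],"yaw":0}]'
python3 - <<'E'
from h import *
p,s=wrist(); b=get_image("side")
cv2.imwrite("pics/m5.png",np.hstack([cv2.resize(p["color"][:,:,::-1],(400,300)),cv2.resize(b["color"][180:300,150:310,::-1],(400,300),interpolation=cv2.INTER_CUBIC)]))
E
python3 -m handwheel '[{"delta_pos":[0,0,0],"yaw":0},{"delta_pos":[0,0,0],"yaw":0},{"delta_pos":[0,0,0],"yaw":0},{"delta_pos":[0,0,0],"yaw":0},{"delta_pos":[0,0,0],"yaw":0},{"delta_pos":[0,0,0],"yaw":0}]'
```

```text
clock: 17.28
eef_pos: [546.7, 62.2, 25.6]
tool_rot: [-3.141, 0.004, 0.039]
force: [-7.9, -0.3, 24.7]
width: -0.2
gripper_force: 12.3
clock: 17.88
eef_pos: [546.7, 62.2, 25.6]
tool_rot: [-3.141, 0.004, 0.039]
force: [-7.6, -0.1, 23.6]
width: -0.1
gripper_force: 12.3
```

View pics/m5.png

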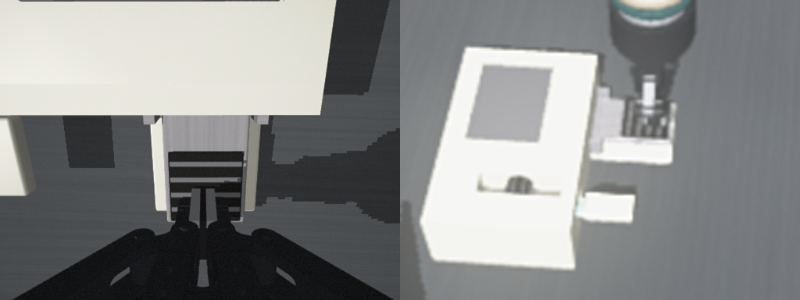

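The pedal plate is level at wrist panel (205,170), and the file handle sits at the slot at side panel (608,207). I'll let the pedal come up smoothly and back away.

```bash
python3 -m handwheel '[{"delta_pos":[0,0,0.4],"yaw":0},{"delta_pos":[0,0,0.5],"yaw":0},{"delta_pos":[0,0,0.5],"yaw":0},{"delta_pos":[0,0,0.6],"yaw":0},{"delta_pos":[0,0,0.8],"yaw":0},{"delta_pos":[0,0,1.5],"yaw":0},{"delta_pos":[0,0,3],"yaw":0},{"delta_pos":[0,0,3.5],"yaw":0},{"delta_pos":[0,2.5,2],"yaw":0},{"delta_pos":[0,2.5,0],"yaw":0}]'
python3 -m handwheel '[{"delta_pos":[0,0,0],"yaw":0},{"delta_pos":[0,0,0],"yaw":0},{"delta_pos":[0,0,0],"yaw":0},{"delta_pos":[0,0,0],"yaw":0},{"delta_pos":[0,0,0],"yaw":0},{"delta_pos":[0,0,0],"yaw":0}]'
python3 chk.py
```

```text
clock: 18.72
eef_pos: [551.8, 111.0, 156.7]
tool_rot: [-3.141, -0.007, 0.034]
force: [0.8, 0.8, 0.1]
width: 0.2
gripper_force: 0.0
clock: 19.22
eef_pos: [549.0, 111.1, 152.0]
tool_rot: [3.141, 0.001, 0.037]
force: [0.5, 0.1, 0.2]
width: -0.1
gripper_force: 0.0
[549.01459565 111.12119158 152.01480333] [3.14093983e+00 8.56432404e-04 3.72126356e-02] [0.52585649 0.06290227 0.21266446]
handle [array([575.8 , 172.64]), array([43.37, 23.89]), np.float64(2.67)] z 39.19030566799438 slope -0.001985482459901778
pedal 5994 [534.09505542  29.67453112  22.017443  ] [605.2781315   97.76304355  50.89091147]
[array([569.38,  62.52]), array([69.45, 68.04]), np.float64(2.1)]
20 609.8; 40 609.0; 60 608.3; 80 607.6; 100 606.8; 120 606.1; 140 605.3; 160 604.0; 180 603.2; 200 602.4;
```

The file is still home, with its handle at (575.8, 172.6) and level. The pedal is back up, its free end at z≈50.9 as before the press, and the robot is clear of everything.

```bash
python3 -c "
from cell import ctrl
print(ctrl.finish_job())"
```

```text
the job is handed in; nothing more can be done
None
```

The file is home in the dock's slot and let go, the pedal was held at its stop for over a second and came back up with the file still home, nothing else was moved as far as I saw, and the job is handed in; no verdict was returned.

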